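Four clicks of band tension on the launcher winder

TASK

Tighten the band winder by four clicks: with a fingertip, not gripping, gently push the upright peg of the larger of the two dials round clockwise (seen from above) exactly four clicks from where it stands, never going on into a fifth click or back the other way. Leave the dial seated in its fourth click and withdraw the hand; do not turn the smaller dial and leave the cup, foam block, spanner and brick where they are.

Things in the scene. Friction and masses are not known exactly. Their poses are not given: they have to be found in the camera images.
- dial (a joint): larger dial: rad, 0 at the start, grows clockwise seen from above; vertical axis, a click stop every 0.524 (30 degrees), fourth stop at 2.094. It resists up to half way between stops (about 3.5 to 6 N at the peg), then springs on by itself into the next stop, leaving the finger behind; let go before half way, it springs back. Travel -2.09 to 4.19
- dial_center (a point): centre of the larger dial's flat top face, on its turning axis, 58 mm above the table; z up, x towards its peg. The dial is a black disc 100 mm in diameter and 12 mm thick, on a housing
- dial_peg (a point): centre of the top end of the larger dial's steel finger peg: upright, round, 14 mm in diameter, 26 mm high above the disc's face, 38 mm from the dial's axis, top 84 mm above the table. Fixed to the disc, goes round with it; a white line on the disc runs from the middle to the peg. A flat round cap marks the middle
- dial_unit: blue square housing of the larger dial, 116 mm wide, 40 mm high, fixed on a white slotted panel 6 mm thick; origin at the centre of its underside, 6 mm above the table. A wooden axle end sticks 20 mm out of one side. 12 white ticks on top round the disc stand one click apart, one beside the peg at the start
- small_dial (a joint): the smaller dial, to be left alone: rad, 0 at the start, growing clockwise seen from above, click stops every 0.524
- small_dial_center (a point): centre of the smaller dial's flat top face, about 46 mm above the table: black disc 64 mm in diameter on a blue housing 80 mm wide, with a peg 10 mm in diameter and 18 mm high, 22 mm from its axis. The two units swap sides from run to run
- cup: red open cup, 105 mm high, 86 mm across the rim, loose; origin at the centre of its underside
- foam: black foam block 55 x 120 x 24 mm, loose; origin at the centre of its underside
- spanner: steel spanner 180 mm long, lying flat, loose; origin at its middle on its underside
- brick: red-brown brick 100 x 200 x 60 mm, loose; origin at the centre of its underside

How it is judged:
On the way, in this order (a step that is already met when the one before it is completed fails the run):
1. the dial has clicked into its first stop (value of joint dial above 0.324 rad), for 0.05 s.
2. the dial has clicked into its second stop (value of joint dial above 0.847 rad), for 0.05 s.
3. the dial has clicked into its third stop (value of joint dial above 1.371 rad), for 0.05 s.
4. the dial has clicked into its fourth stop (value of joint dial above 1.894 rad), for 0.05 s.
At the end, for the whole second after the job is handed in: the larger dial rests in its fourth click stop clockwise (joint 1.95 to 2.24 rad), the smaller dial is in its first place (within 0.15 rad), and cup, foam block, spanner and brick are within 20 mm of where they stood (value of joint dial between 1.95 and 2.24 rad and velocity of joint dial between -0.05 and 0.05 rad/s and value of joint small_dial between -0.15 and 0.15 rad and distance of each of cup, foam, spanner, brick from where it was at the start of the episode below 0.02 m); the robot touches nothing.
It fails at once if the larger dial went on into a fifth click (joint above 2.42) (value of joint dial above 2.42 rad).
It fails at once if the larger dial was clicked back anticlockwise (joint below -0.3) (value of joint dial below -0.3 rad).
It fails at once if the smaller dial was clicked round (more than 0.3 rad) (value of joint small_dial above 0.3 rad or value of joint small_dial below -0.3 rad).
It fails at once if the larger dial was squeezed or shoved with more than 25 N (contact force between the fingers and dial_unit above 25 N).
It fails at once if the cup, foam block, spanner or brick was lifted or moved more than 20 mm (distance of any of cup, foam, spanner, brick from where it was at the start of the episode above 0.02 m).
It also fails if it takes over 62 s, if anything falls off the work surface, if the arm or the gripper's body presses on something with over 40 N, if the wrist force passes 120 N, or if a joint passes its speed limit or range.

ROBOT

A 7-joint arm with a two-finger parallel gripper is mounted at the origin on the work surface. World frame = base frame: x ahead of the robot, y to its left, z up, the work surface at z = 0. Lengths are in m, angles in rad, forces in N, time in s.
With the tool pointing down it reaches from about 0.4 to 0.9 m from the base axis. Payload 5.6 kg.
Tool frame: the origin (TCP) lies between the finger pads; the fingertips stand 11 mm ahead of it and the grasp point (between the pads) lies 8 mm behind it; z points along the fingers, y is the line along which they close (so a half turn about z gives the same grasp; the last joint's range is limited). The gripper opens to 92 mm and grips with 3 to 60 N. Pads are 20 mm wide; open, the fingers measure 128 mm over their backs; the gripper's body (75 mm by 189 mm) begins 69 mm behind the grasp point.
Start: joints at [-1.371, 0.468, -0.012, 1.603, 0.006, 1.071, -0.056], TCP at [0.156, 0.631, 0.226] pointing down, gripper open.
Joint ranges: [-2.53, 2.53], [-0.31, 2.02], [-1.57, 1.55], [0.28, 2.44], [-1.29, 4.43], [0.15, 1.84], [-2.92, 2.92]. Speed limits (rad/s): [2.57, 2.57, 3.14, 3.14, 3.14, 3.14, 3.14].

INTERFACE

Orientations are given as a 3x3 rotation matrix whose columns are the frame's x, y, z axes.
In Python, from station import get_state, camera, robot gives the robot as it stands. The module is installed in compiled form; this text tells all that it offers.
- The arm moves only by the shell command python3 -m jog 'ROWS' [FORCE]. ROWS is JSON, a list of rows, each a list of 3 entries, a list of its own where there are three numbers: the closure, from 0 (fully open) to 1 (shut), then the shift along the tool's x, y, z in m, then the turn, a rotation vector about the tool's x, y, z in degrees. In form: [[claw, [x, y, z], [ax, ay, az]], ...]. A call has 1 to 5 rows; each row is the pose to reach, as a shift and turn from the pose commanded when the call began, along the tool's axes at that moment; what a row does not reach only later rows make up. A row lasts 1/8 s, in which the tool goes at most 62.5 mm and 10.7 degrees, less where a joint would pass 70% of its speed; a pose out of reach is approached as far as the arm can. A call with a gripper value outside its range is refused whole. The fingers move at their own pace and stop on an object; FORCE is the grip in N (left out, the last holds). Time passes only in rows, so rows that repeat a pose let the fingers close. It gives the time, the measured TCP pose, the force, the opening and the grip force at its end, in the units of the state.
- get_state(): the state, without advancing time (a new reading comes with each control period).
- camera(name): name is "scene" or "side" or "wrist"; returns a dict with "img" (384x512x3 uint8, blue, green, red), "K" (3x3 intrinsics, pixels), "pose" (4x4, takes a point from camera to world coordinates). Camera axes: x right, y down, z forward; pixel columns grow to the right and rows downward; lengths in m; the calibration is good to about 2 mm. A picture is of the moment at which its call begins. There is no depth.
- robot.hand_in(): hands the job in; it is judged then, once.
The state is a dict: "t": time; "joints": joint angles; "qvel": joint speeds; "tau": joint torques, N m; "tcp_pos": TCP position; "orientation": TCP orientation; "force": force on the tool from outside, world axes, zero at the start; "wrist_torque": the same for the moment, N m; "grip_width": finger opening in m; "grasp_force": force on a finger pad.
Only numpy, scipy, OpenCV 4.12 (cv2) and the standard library are available. Lean on these libraries where they do the work, as an engineer would, in place of code of your own. Each camera call takes 0.05 s, during which the arm holds its last target. There are 200 camera calls.

## Working session

There is one attempt and no reset: what is moved stays moved. The work goes in short steps, Python scripts to look and compute and a shell command to move; the robot and the scene stay as the last step left them, time stands still between calls to the robot, and variables do not carry over. Pictures are saved under pics/ and viewed, at most 10 in all, crops included, and the job is handed in when it is done.

```bash
mkdir -p pics; python3 - <<'E'
from station import get_state, camera
import cv2,numpy as np
for n in("scene","side"):
    c=camera(n);cv2.imwrite(f"pics/{n}0.png",c["img"]);np.savez(f"{n}0.npz",**c);print(n,c["pose"].round(3).tolist(),c["K"].round(1).tolist())
s=get_state();print(s["t"],s["tcp_pos"],np.round(s["orientation"],3),s["grip_width"],s["force"])
E
```

```text
scene [[0.336, 0.697, -0.634, 1.347], [0.942, -0.248, 0.227, -0.294], [0.001, -0.673, -0.74, 0.995], [0.0, 0.0, 0.0, 1.0]] [[392.7, 0.0, 252.9], [0.0, 392.7, 186.8], [0.0, 0.0, 1.0]]
side [[0.893, -0.334, 0.303, 0.18], [-0.45, -0.627, 0.636, -0.834], [-0.022, -0.704, -0.709, 1.029], [0.0, 0.0, 0.0, 1.0]] [[450.8, 0.0, 267.7], [0.0, 450.8, 193.8], [0.0, 0.0, 1.0]]
0.1 [0.15622356 0.63044472 0.22475747] [[-0.971  0.24  -0.   ]
 [ 0.24   0.971 -0.002]
 [-0.    -0.002 -1.   ]] 0.09200826514530823 [-0.00842284  0.58949463 -0.55094893]
```

View pics/scene0.png

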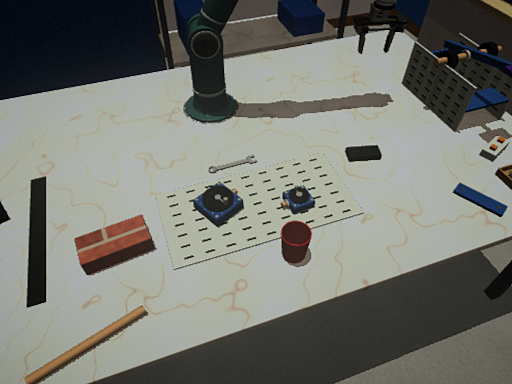

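View pics/side0.png

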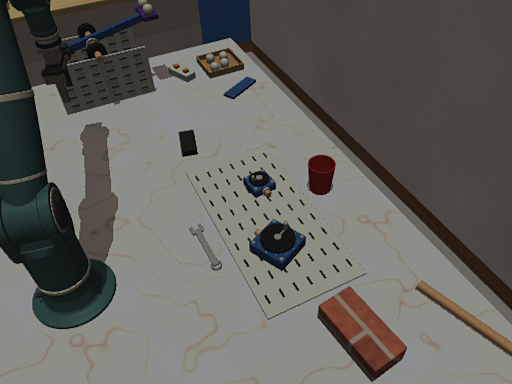

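The scene view shows the large dial at about (218,202), the small dial at (298,198), the cup at (295,240) and the spanner at (233,163). In the side view the large dial is at (278,240). I'll enlarge both and measure.

```bash
python3 - <<'E'
import cv2,numpy as np
a=np.load("scene0.npz")["img"][175:230,185:250];b=np.load("side0.npz")["img"][213:273,243:313]
f=lambda x:cv2.resize(cv2.convertScaleAbs(x,alpha=1.8),None,fx=5.7,fy=5.7,interpolation=cv2.INTER_CUBIC)
a,b=f(a),f(b);h=max(a.shape[0],b.shape[0])
p=lambda x:cv2.copyMakeBorder(x,0,h-x.shape[0],0,0,0)
cv2.imwrite("pics/zoom.png",np.hstack([p(a),p(b)]));print(a.shape,b.shape)
E
```

```text
(314, 370, 3) (342, 399, 3)
```

View pics/zoom.png

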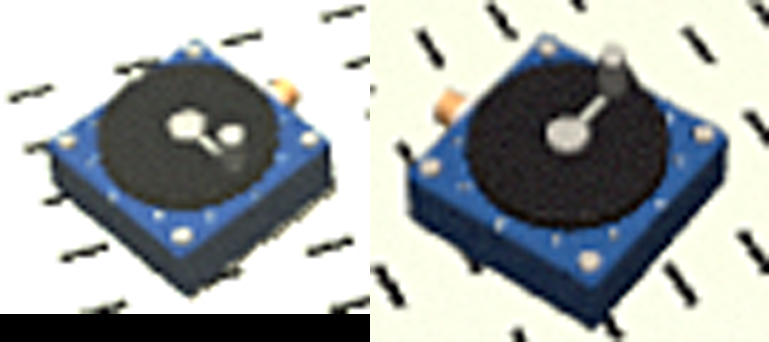

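The zoom shows, in scene pixels, the cap at about (217.8,196.9) and the peg top at (225.5,198.3). In side pixels the cap is at (277.6,236.5) and the peg top at (285.6,222.6).

```bash
cat > h.py <<'E'
import numpy as np
def ray(c,u,v):
    P=c["pose"];d=P[:3,:3]@np.linalg.inv(c["K"])@[u,v,1];return P[:3,3],d/np.linalg.norm(d)
def plane(c,u,v,z):
    o,d=ray(c,u,v);return (o+d*(z-o[2])/d[2]).round(4)
def cross(r):
    A=sum(np.eye(3)-np.outer(d,d) for o,d in r);b=sum((np.eye(3)-np.outer(d,d))@o for o,d in r)
    return np.linalg.solve(A,b).round(4)
E
python3 - <<'E'
import cv2
from h import *
C={n:np.load(n+"0.npz") for n in("scene","side")};C={n:{k:c[k] for k in c} for n,c in C.items()}
px=dict(cap=[(217.8,196.9),(277.6,236.5),.060],peg=[(225.5,198.3),(285.6,222.6),.084],small=[(298,198),(258,178),.046],cuptop=[(296,230),(321,162),.105],foam=[(363,152),(188,140),.024],spanA=[(213,169),(196,230),.005],spanB=[(253,159),(216,265),.005],brick=[(113,235),(355,325),.06])
for k,(a,b,z) in px.items(): print(k,plane(C["scene"],*a,z),plane(C["side"],*b,z),cross([ray(C["scene"],*a),ray(C["side"],*b)]))
for n,(x0,y0,x1,y1) in dict(scene=(185,175,250,230),side=(243,213,313,273)).items():
    im=C[n]["img"][y0:y1,x0:x1].astype(int);m=((im.max(2)<60)&(im[...,0]-im[...,2]<15)).astype(np.uint8)
    m=cv2.morphologyEx(m,cv2.MORPH_OPEN,np.ones((5,5),np.uint8))
    c=max(cv2.findContours(m,0,2)[0],key=cv2.contourArea);e=cv2.fitEllipse(cv2.convexHull(c));print(n,e,plane(C[n],e[0][0]+x0,e[0][1]+y0,.058))
E
```

```text
cap [ 0.5494 -0.1259  0.06  ] [ 0.5436 -0.1266  0.06  ] [ 0.5453 -0.1245  0.0559]
peg [ 0.5832 -0.1097  0.084 ] [ 0.5773 -0.1105  0.084 ] [ 0.5791 -0.1082  0.0799]
small [0.6275 0.1159 0.046 ] [0.6051 0.1254 0.046 ] [0.6115 0.129  0.0325]
cuptop [0.7779 0.0371 0.105 ] [0.7832 0.0409 0.105 ] [0.7804 0.036  0.1094]
foam [0.4881 0.4383 0.024 ] [0.4798 0.4445 0.024 ] [0.4813 0.4452 0.0196]
spanA [ 0.3708 -0.0955  0.005 ] [0.3609 0.049  0.005 ] [ 0.369  -0.0603  0.056 ]
spanB [0.37   0.0557 0.005 ] [ 0.3657 -0.0969  0.005 ] [ 0.3657  0.0136 -0.0476]
brick [ 0.5879 -0.4523  0.06  ] [ 0.5799 -0.4472  0.06  ] [ 0.5828 -0.4495  0.0564]
scene ((32.485286712646484, 23.516260147094727), (25.360675811767578, 31.11370849609375), 84.3118667602539) [ 0.5538 -0.1284  0.058 ]
side ((34.493045806884766, 25.041990280151367), (29.2408390045166, 35.5198860168457), 87.53140258789062) [ 0.5415 -0.1298  0.058 ]
```

Dial centre ≈ (0.546,-0.126), peg ≈ (0.580,-0.110), radius 37.6 mm, which matches the spec. Plan: close the gripper, point tool +x along the clockwise tangent, and push with the finger's 10 mm-offset flat side. A helper will work out the shifts.

```bash
cat > go.py <<'E'
import sys,numpy as np
from station import get_state
s=get_state();R=np.array(s["orientation"]);p=np.array(s["tcp_pos"])
print("t",round(s["t"],2),"tcp",p.round(4),"xang",round(np.degrees(np.arctan2(R[1,0],R[0,0])),1),"F",np.round(s["force"],1),"j7",round(s["joints"][6],2))
if len(sys.argv)>1:
    x,y,z,a=map(float,sys.argv[1:5]);d=(np.degrees(np.arctan2(R[1,0],R[0,0]))-a+180)%360-180
    print("shift mm",(R.T@(np.array([x,y,z])-p)*1000).round(1),"turn z",round(d,1))
E
python3 -m jog '[[1,[-0.044,-0.045,0],[0,0,-8]],[1,[-0.088,-0.09,0],[0,0,-16]],[1,[-0.132,-0.135,0],[0,0,-24]],[1,[-0.176,-0.18,0],[0,0,-32]],[1,[-0.22,-0.225,0],[0,0,-40]]]' 10; python3 go.py 0.572 -0.081 0.2 -80
```

```text
t: 0.72
tcp_pos: [0.3154, 0.3594, 0.2254]
orientation: [[-0.896, -0.444, 0.0], [-0.444, 0.896, -0.0], [0.0, -0.0, -1.0]]
force: [1.4, 0.6, -0.3]
grip_width: 0.0438
grasp_force: 0.0
t 0.72 tcp [0.3154 0.3594 0.2254] xang -153.7 F [ 1.4  0.6 -0.3] j7 1.1
shift mm [ -34.5 -508.6   25.5] turn z -73.7
```

```bash
python3 -m jog '[[1,[-0.004,-0.057,0],[0,0,-8]],[1,[-0.008,-0.114,0],[0,0,-16]],[1,[-0.012,-0.171,0],[0,0,-24]],[1,[-0.016,-0.228,0],[0,0,-32]],[1,[-0.02,-0.285,0],[0,0,-40]]]' ; python3 go.py 0.572 -0.081 0.2 -80
```

```text
t: 1.35
tcp_pos: [0.4584, 0.1126, 0.2256]
orientation: [[-0.401, -0.916, 0.0], [-0.916, 0.401, 0.0], [-0.0, -0.0, -1.0]]
force: [0.8, -0.5, -0.1]
grip_width: 0.0004
grasp_force: 0.0
t 1.35 tcp [0.4584 0.1126 0.2256] xang -113.6 F [ 0.8 -0.5 -0.1] j7 2.44
shift mm [ 131.9 -181.7   25.6] turn z -33.6
```

Joint 7 would run out of range that way, so I'll use the -x face: turn to xang +100 and end at +10.

```bash
python3 -m jog '[[1,[0.026,-0.036,0],[0,0,10]],[1,[0.052,-0.072,0],[0,0,20]],[1,[0.079,-0.108,0],[0,0,30]],[1,[0.105,-0.144,0],[0,0,40]],[1,[0.132,-0.181,0],[0,0,50]]]' >/dev/null;python3 -m jog '[[1,[0,0,0],[0,0,10]],[1,[0,0,0],[0,0,20]],[1,[0,0,0],[0,0,30]],[1,[0,0,0],[0,0,40]],[1,[0,0,0],[0,0,50]]]' >/dev/null;python3 -m jog '[[1,[0,0,0],[0,0,10]],[1,[0,0,0],[0,0,20]],[1,[0,0,0],[0,0,30]],[1,[0,0,0],[0,0,40]],[1,[0,0,0],[0,0,46]]]'; python3 go.py 0.572 -0.081 0.15 100
python3 - <<'E'
from station import camera
import cv2,numpy as np
c=camera("wrist");cv2.imwrite("pics/w1.png",c["img"]);np.savez("wrist0.npz",**c)
E
```

```text
t: 3.22
tcp_pos: [0.5696, -0.0795, 0.2252]
orientation: [[-0.171, 0.985, -0.001], [0.985, 0.171, -0.0], [0.0, -0.001, -1.0]]
force: [0.6, -0.5, -0.5]
grip_width: 0.0004
grasp_force: 0.0
t 3.23 tcp [ 0.5696 -0.0795  0.2252] xang 99.9 F [ 0.6 -0.5 -0.5] j7 0.54
shift mm [-1.9  2.2 75.2] turn z -0.1
```

View pics/w1.png

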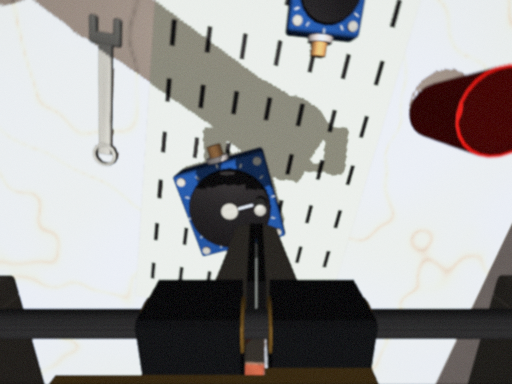

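The wrist view shows the cap at about (229.5,211.5), the peg top at (260,210), and the fingers reaching up to (258,228).

```bash
python3 - <<'E'
from h import *
import cv2
c=dict(np.load("wrist0.npz"));im=c["img"];print(c["pose"].round(3).tolist())
m=(im.min(2)>140).astype(np.uint8);m[:185]=0;m[226:]=0;m[:,:200]=0;m[:,275:]=0
m=cv2.morphologyEx(m,cv2.MORPH_OPEN,np.ones((5,5),np.uint8))
n,l,s,ce=cv2.connectedComponentsWithStats(m)
for i in range(1,n):print(s[i],ce[i],plane(c,*ce[i],.06),plane(c,*ce[i],.084))
print(plane(c,229.5,211.5,.06),plane(c,260,210,.084))
E
```

```text
[[0.985, 0.165, 0.048, 0.554], [0.172, -0.942, -0.288, 0.003], [-0.002, 0.292, -0.956, 0.384], [0.0, 0.0, 0.0, 1.0]]
[222 204  16  15 204] [229.25490196 211.01960784] [ 0.5432 -0.1232  0.06  ] [ 0.544  -0.1138  0.084 ]
[255 205  10  10  89] [259.5505618  209.53932584] [ 0.5789 -0.115   0.06  ] [ 0.577  -0.1063  0.084 ]
[ 0.5436 -0.1238  0.06  ] [ 0.5776 -0.1067  0.084 ]
```

```bash
python3 -m jog '[[1,[0,0,0.035],[0,0,0]],[1,[0,0,0.07],[0,0,0]],[1,[0,0,0.1],[0,0,0]],[1,[0,0,0.125],[0,0,0]],[1,[0,0,0.147],[0,0,0]]]' ; python3 -m jog '[[1,[0,0,0],[0,0,0]]]'; python3 go.py 0.572 -0.081 0.077 100
python3 - <<'E'
from station import camera
import cv2,numpy as np
o=[]
for n,(x0,y0,x1,y1) in dict(scene=(180,140,260,225),side=(240,170,325,273)).items():
    o.append(cv2.resize(cv2.convertScaleAbs(camera(n)["img"][y0:y1,x0:x1],alpha=1.8),(390,480),interpolation=cv2.INTER_CUBIC))
cv2.imwrite("pics/z2.png",np.hstack(o))
E
```

```text
t: 3.9
tcp_pos: [0.5694, -0.0795, 0.0773]
orientation: [[-0.177, 0.984, -0.001], [0.984, 0.177, 0.0], [0.0, -0.001, -1.0]]
force: [0.5, -0.6, 0.4]
grip_width: 0.0003
grasp_force: 0.0
t: 4.03
tcp_pos: [0.5685, -0.0796, 0.077]
orientation: [[-0.176, 0.984, -0.004], [0.984, 0.176, 0.0], [0.001, -0.004, -1.0]]
force: [-0.0, 0.5, -0.1]
grip_width: 0.0002
grasp_force: 0.0
t 4.03 tcp [ 0.5685 -0.0796  0.077 ] xang 100.1 F [-0.   0.5 -0.1] j7 0.68
shift mm [-2.   3.2 -0. ] turn z 0.1
```

View pics/z2.png

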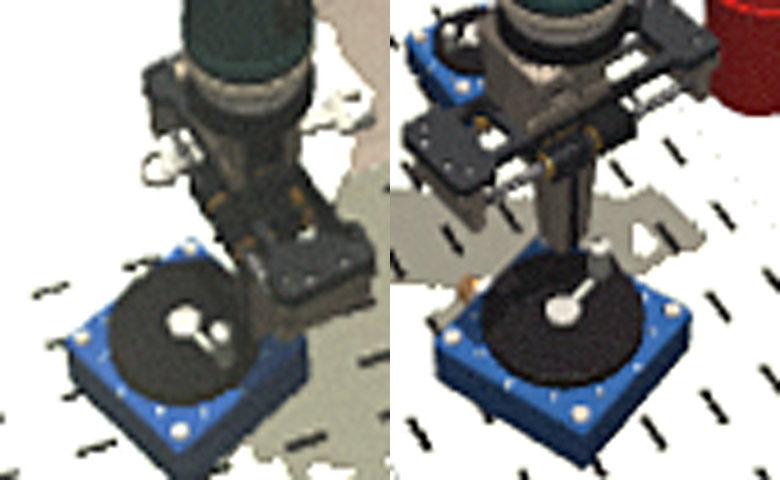

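The fingertip stands just behind the peg, on its anticlockwise side, and is clear of it. I'll approach with a small lateral correction.

```bash
python3 -m jog '[[1,[-0.002,0.003,0],[0,0,0]],[1,[-0.005,0.006,0],[0,0,0]],[1,[-0.007,0.006,0],[0,0,0]],[1,[-0.009,0.006,0],[0,0,0]],[1,[-0.011,0.006,0],[0,0,0]]]'; python3 -m jog '[[1,[-0.001,0,0],[0,0,0]],[1,[-0.002,0,0],[0,0,0]],[1,[-0.003,0,0],[0,0,0]],[1,[-0.004,0,0],[0,0,0]],[1,[-0.006,0,0],[0,0,0]]]'; python3 go.py 0.572 -0.081 0.077 100
```

```text
t: 4.75
tcp_pos: [0.5776, -0.0897, 0.0786]
orientation: [[-0.175, 0.985, -0.0], [0.985, 0.175, 0.0], [0.0, -0.0, -1.0]]
force: [0.5, -0.2, 0.7]
grip_width: 0.0005
grasp_force: 0.0
t: 5.38
tcp_pos: [0.5794, -0.0937, 0.0786]
orientation: [[-0.176, 0.984, 0.001], [0.984, 0.176, 0.002], [0.002, 0.001, -1.0]]
force: [1.7, 5.8, 0.6]
grip_width: 0.0004
grasp_force: 2.9
t 5.38 tcp [ 0.5794 -0.0937  0.0786] xang 100.2 F [1.7 5.8 0.6] j7 0.7
shift mm [13.8 -5.   1.7] turn z 0.2
```

Contact at about 6 N. I'll keep going slowly and watch for the force to drop.

```bash
python3 -m jog '[[1,[-0.001,0,0],[0,0,0]],[1,[-0.002,0,0],[0,0,0]],[1,[-0.003,0,0],[0,0,0]],[1,[-0.004,0,0],[0,0,0]],[1,[-0.005,0,0],[0,0,0]]]'|egrep 'tcp_p|force'; python3 -m jog '[[1,[-0.001,0,0],[0,0,0]],[1,[-0.002,0,0],[0,0,0]],[1,[-0.003,0,0],[0,0,0]]]'|egrep 'tcp_p|force'
```

```text
tcp_pos: [0.5812, -0.0972, 0.0787]
force: [4.3, 7.4, -1.1]
grasp_force: 3.4
tcp_pos: [0.5799, -0.1043, 0.0786]
force: [0.6, -0.2, 0.1]
grasp_force: 0.0
```

First click done. Retreat, turn 25°, and set up for the second.

```bash
cat > nxt.py <<'E'
# usage: nxt.py k  -> pre-contact pose for pushing from stop k
import sys,numpy as np,subprocess
k=int(sys.argv[1]);g=float(sys.argv[2]);t=np.radians(26-30*k);a=np.radians(26-30*k-101)
p=np.array([.5455,-.1245])+.038*np.array([np.cos(t),np.sin(t)])-(.017+g)*np.array([np.cos(a),np.sin(a)])
print(p.round(4));subprocess.run(["python3","go.py",*map(str,p),".0785",str(np.degrees(a)+180)])
E
python3 nxt.py 1 .012
```

```text
t 6.38 tcp [ 0.5799 -0.1043  0.0786] xang 100.1 F [ 0.6 -0.2  0.1] j7 0.71
shift mm [ 3.1 11.8  0.1] turn z 25.1
[ 0.5909 -0.0991]
```

```bash
python3 -m jog '[[1,[0.012,0,0],[0,0,0]],[1,[0.014,0.006,0],[0,0,8]],[1,[0.014,0.012,0],[0,0,16]],[1,[0.01,0.012,0],[0,0,25]],[1,[0.006,0.012,0],[0,0,25]]]'|egrep 'tcp_p|force'; python3 nxt.py 1 0
python3 - <<'E'
from station import camera
import cv2,numpy as np
o=[]
for n,(x0,y0,x1,y1) in dict(scene=(180,140,260,225),side=(240,170,325,273)).items():
    o.append(cv2.resize(cv2.convertScaleAbs(camera(n)["img"][y0:y1,x0:x1],alpha=1.8),(390,480),interpolation=cv2.INTER_CUBIC))
cv2.imwrite("pics/z3.png",np.hstack(o))
E
```

```text
tcp_pos: [0.5906, -0.0949, 0.0783]
force: [-0.3, 1.4, 0.7]
grasp_force: 0.0
t 7.0 tcp [ 0.5906 -0.0949  0.0783] xang 75.2 F [-0.3  1.4  0.7] j7 0.34
shift mm [-16.    1.4  -0.2] turn z 0.2
[ 0.5878 -0.1107]
```

View pics/z3.png

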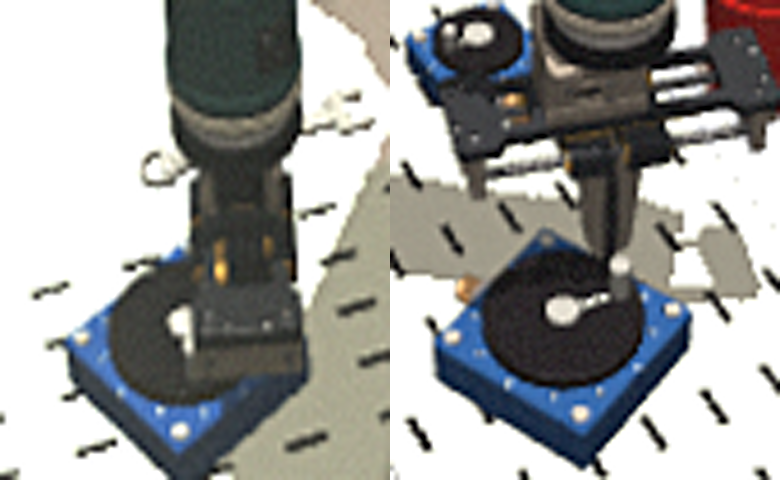

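The dial has moved exactly one click: the peg now points right in the side view. Second push.

```bash
python3 -m jog '[[1,[-0.004,0,0],[0,0,0]],[1,[-0.008,0,0],[0,0,0]],[1,[-0.011,0,0],[0,0,0]],[1,[-0.0135,0,0],[0,0,0]],[1,[-0.015,0,0],[0,0,0]]]'|egrep 'tcp_p|force'; for i in 1;do python3 -m jog '[[1,[-0.001,0,0],[0,0,0]],[1,[-0.0025,0,0],[0,0,0]],[1,[-0.004,0,0],[0,0,0]],[1,[-0.0055,0,0],[0,0,0]],[1,[-0.007,0,0],[0,0,0]]]'|egrep 'tcp_p|force';done;  python3 nxt.py 1 0
```

```text
tcp_pos: [0.587, -0.11, 0.0786]
force: [0.2, 0.5, -0.4]
grasp_force: 0.0
tcp_pos: [0.5867, -0.1147, 0.0787]
force: [5.3, 6.0, -2.5]
grasp_force: 3.1
t 8.35 tcp [ 0.5867 -0.1147  0.0787] xang 75.2 F [ 5.3  6.  -2.5] j7 0.37
shift mm [4.2 0.  0.2] turn z 0.2
[ 0.5878 -0.1107]
```

```bash
python3 -m jog '[[1,[-0.001,0,0],[0,0,0]],[1,[-0.002,0,0],[0,0,0]],[1,[-0.003,0,0],[0,0,0]]]'|egrep 'tcp_p|force'; python3 nxt.py 1 0
```

```text
tcp_pos: [0.5866, -0.1172, 0.0787]
force: [5.7, 5.0, -3.7]
grasp_force: 3.3
t 8.72 tcp [ 0.5866 -0.1172  0.0787] xang 75.2 F [ 5.7  5.  -3.7] j7 0.38
shift mm [ 6.6 -0.5  0.3] turn z 0.2
[ 0.5878 -0.1107]
```

```bash
python3 -m jog '[[1,[-0.001,0,0],[0,0,0]],[1,[-0.002,0,0],[0,0,0]],[1,[-0.003,0,0],[0,0,0]],[1,[-0.003,0,0],[0,0,0]]]'|egrep 'tcp_p|force'; python3 nxt.py 2 0.012
```

```text
tcp_pos: [0.5829, -0.1233, 0.0785]
force: [-0.4, -0.5, 0.3]
grasp_force: 0.0
t 9.22 tcp [ 0.5829 -0.1233  0.0785] xang 75.0 F [-0.4 -0.5  0.3] j7 0.38
shift mm [ 1.9 14.6 -0. ] turn z 30.0
[ 0.5975 -0.1252]
```

Second click done (force dropped to zero). Retreat and turn, then the third push.

```bash
python3 -m jog '[[1,[0.012,0,0],[0,0,0]],[1,[0.014,0.007,0],[0,0,9]],[1,[0.014,0.0145,0],[0,0,18]],[1,[0.01,0.0145,0],[0,0,27]],[1,[0.006,0.0145,0],[0,0,30]]]'|egrep 'tcp_p|force'; python3 -m jog '[[1,[0,0,0],[0,0,0]]]' >/dev/null; python3 nxt.py 2 0
```

```text
tcp_pos: [0.5992, -0.1196, 0.0783]
force: [0.2, -0.6, -0.1]
grasp_force: 0.0
t 9.97 tcp [ 0.599  -0.1202  0.0784] xang 45.2 F [-0.2  0.1 -0.3] j7 -0.06
shift mm [-16.6   2.4  -0. ] turn z 0.2
[ 0.589  -0.1337]
```

```bash
python3 -m jog '[[1,[-0.004,0,0],[0,0,0]],[1,[-0.008,0.001,0],[0,0,0]],[1,[-0.011,0.002,0],[0,0,0]],[1,[-0.0135,0.002,0],[0,0,0]],[1,[-0.015,0.002,0],[0,0,0]]]'|egrep 'tcp_p|force'; python3 -m jog '[[1,[-0.001,0,0],[0,0,0]],[1,[-0.0025,0,0],[0,0,0]],[1,[-0.004,0,0],[0,0,0]],[1,[-0.0055,0,0],[0,0,0]],[1,[-0.007,0,0],[0,0,0]]]'|egrep 'tcp_p|force';  python3 nxt.py 2 0
```

```text
tcp_pos: [0.59, -0.1325, 0.0786]
force: [-0.6, -0.1, -0.1]
grasp_force: 0.0
tcp_pos: [0.5868, -0.1366, 0.0788]
force: [6.2, 1.6, -3.8]
grasp_force: 2.9
t 11.22 tcp [ 0.5868 -0.1366  0.0788] xang 45.1 F [ 6.2  1.6 -3.8] j7 -0.03
shift mm [ 3.6 -0.5  0.3] turn z 0.1
[ 0.589  -0.1337]
```

```bash
python3 -m jog '[[1,[-0.001,0,0],[0,0,0]],[1,[-0.002,0,0],[0,0,0]],[1,[-0.003,0,0],[0,0,0]],[1,[-0.004,0,0],[0,0,0]],[1,[-0.005,0,0],[0,0,0]]]'|egrep 'tcp_p|force'; python3 nxt.py 2 0
```

```text
tcp_pos: [0.584, -0.1402, 0.0791]
force: [6.5, 1.2, -1.3]
grasp_force: 2.7
t 11.85 tcp [ 0.584  -0.1402  0.0791] xang 45.2 F [ 6.5  1.2 -1.3] j7 -0.02
shift mm [ 8.1 -1.   0.6] turn z 0.2
[ 0.589  -0.1337]
```

```bash
python3 -m jog '[[1,[-0.001,0,0],[0,0,0]],[1,[-0.002,0,0],[0,0,0]],[1,[-0.002,0,0],[0,0,0]]]'|egrep 'tcp_p|force'; python3 nxt.py 3 0.012
```

```text
tcp_pos: [0.5791, -0.1426, 0.0784]
force: [0.6, 0.1, -0.9]
grasp_force: 0.0
t 12.22 tcp [ 0.5791 -0.1426  0.0784] xang 45.0 F [ 0.6  0.1 -0.9] j7 -0.02
shift mm [ 1.8 13.9 -0.1] turn z 30.0
[ 0.5902 -0.1511]
```

Third click done. Retreat, turn, and check with a picture before the last one.

```bash
python3 -m jog '[[1,[0.012,0,0],[0,0,0]],[1,[0.014,0.007,0],[0,0,9]],[1,[0.014,0.014,0],[0,0,18]],[1,[0.01,0.014,0],[0,0,27]],[1,[0.006,0.014,0],[0,0,30]]]'|egrep 'tcp_p|force'; python3 -m jog '[[1,[0,0,0],[0,0,0]]]' >/dev/null; python3 nxt.py 3 0
python3 - <<'E'
from station import camera
import cv2,numpy as np
o=[]
for n,(x0,y0,x1,y1) in dict(scene=(180,140,260,225),side=(240,170,325,273)).items():
    o.append(cv2.resize(cv2.convertScaleAbs(camera(n)["img"][y0:y1,x0:x1],alpha=1.8),(390,480),interpolation=cv2.INTER_CUBIC))
cv2.imwrite("pics/z4.png",np.hstack(o))
E
```

```text
tcp_pos: [0.5946, -0.1471, 0.0782]
force: [-0.0, -0.5, -0.2]
grasp_force: 0.0
t 12.97 tcp [ 0.5944 -0.1474  0.0783] xang 15.1 F [ 1.  -0.3 -0.4] j7 -0.46
shift mm [-17.1   2.5  -0.2] turn z 0.1
[ 0.5786 -0.1543]
```

View pics/z4.png

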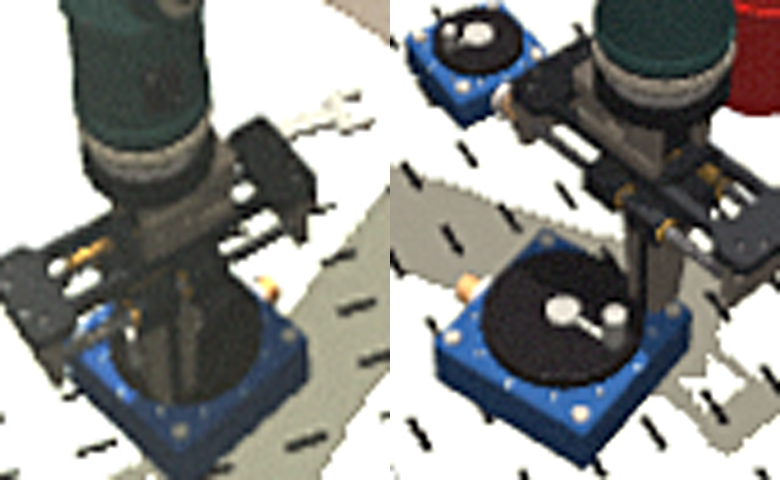

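The line now points lower right in the side view, which fits -64°, i.e. three clicks. Last push.

```bash
python3 -m jog '[[1,[-0.004,0,0],[0,0,0]],[1,[-0.008,0.001,0],[0,0,0]],[1,[-0.011,0.002,0],[0,0,0]],[1,[-0.0135,0.002,0],[0,0,0]],[1,[-0.015,0.002,0],[0,0,0]]]'|egrep 'tcp_p|force'; python3 -m jog '[[1,[-0.001,0,0],[0,0,0]],[1,[-0.0025,0,0],[0,0,0]],[1,[-0.004,0,0],[0,0,0]],[1,[-0.0055,0,0],[0,0,0]],[1,[-0.007,0,0],[0,0,0]]]'|egrep 'tcp_p|force';  python3 nxt.py 3 0
```

```text
tcp_pos: [0.5802, -0.1538, 0.0786]
force: [-1.3, 0.3, 0.6]
grasp_force: 0.0
tcp_pos: [0.5751, -0.1558, 0.0789]
force: [7.4, -0.7, -3.5]
grasp_force: 2.9
t 14.32 tcp [ 0.5751 -0.1558  0.0789] xang 15.1 F [ 7.4 -0.7 -3.5] j7 -0.43
shift mm [ 3.7 -0.5  0.4] turn z 0.1
[ 0.5786 -0.1543]
```

```bash
python3 -m jog '[[1,[-0.001,0,0],[0,0,0]],[1,[-0.002,0,0],[0,0,0]],[1,[-0.003,0,0],[0,0,0]],[1,[-0.004,0,0],[0,0,0]]]'|egrep 'tcp_p|force'; python3 nxt.py 3 0
```

```text
tcp_pos: [0.572, -0.1572, 0.0791]
force: [6.8, -1.6, -3.4]
grasp_force: 3.1
t 14.82 tcp [ 0.572  -0.1572  0.0791] xang 15.1 F [ 6.8 -1.6 -3.4] j7 -0.42
shift mm [ 7.1 -1.1  0.6] turn z 0.1
[ 0.5786 -0.1543]
```

```bash
python3 -m jog '[[1,[-0.001,0,0],[0,0,0]],[1,[-0.002,0,0],[0,0,0]]]'|egrep 'tcp_p|force'; python3 nxt.py 3 0
```

```text
tcp_pos: [0.5689, -0.1578, 0.0791]
force: [2.2, -1.0, 0.5]
grasp_force: 1.0
t 15.07 tcp [ 0.5689 -0.1578  0.0791] xang 15.1 F [ 2.2 -1.   0.5] j7 -0.42
shift mm [10.2 -1.   0.7] turn z 0.1
[ 0.5786 -0.1543]
```

Clicking now. Hold one row and check.

```bash
python3 -m jog '[[1,[0,0,0],[0,0,0]],[1,[0,0,0],[0,0,0]]]'|egrep 'tcp_p|force'; python3 nxt.py 3 0
```

```text
tcp_pos: [0.567, -0.1568, 0.0783]
force: [-0.2, -0.5, -0.2]
grasp_force: 0.0
t 15.32 tcp [ 0.567  -0.1568  0.0783] xang 15.1 F [-0.2 -0.5 -0.2] j7 -0.42
shift mm [11.9  0.5 -0.2] turn z 0.1
[ 0.5786 -0.1543]
```

Free. Back off and rise, then look.

```bash
python3 -m jog '[[1,[0.015,0,0],[0,0,0]],[1,[0.02,0,-0.03],[0,0,0]],[1,[0.02,0,-0.08],[0,0,0]],[1,[0.02,0,-0.13],[0,0,0]],[1,[0.02,0,-0.17],[0,0,0]]]'|egrep 'tcp_p|force'; python3 -m jog '[[1,[0.05,0.05,0],[0,0,0]],[1,[0.1,0.1,0],[0,0,0]],[1,[0.1,0.1,0],[0,0,0]]]'|egrep 'tcp_p|force'
python3 - <<'E'
from station import camera
import cv2,numpy as np
o=[]
for n in("scene","side"):
    i=camera(n)["img"];x0,y0,x1,y1=dict(scene=(60,130,400,280),side=(160,120,420,380))[n]
    o.append(cv2.resize(cv2.convertScaleAbs(i[y0:y1,x0:x1],alpha=1.6),(390,int(390*(y1-y0)/(x1-x0))),interpolation=cv2.INTER_CUBIC))
    x0,y0,x1,y1=dict(scene=(185,175,250,230),side=(243,213,313,273))[n]
    o.append(cv2.resize(cv2.convertScaleAbs(i[y0:y1,x0:x1],alpha=1.8),(390,200 if n=="side" else 300),interpolation=cv2.INTER_CUBIC))
f=lambda l:(lambda v:cv2.copyMakeBorder(v,0,600-v.shape[0],0,0,0))(np.vstack(l)[:600])
cv2.imwrite("pics/end.png",np.hstack([f(o[:2]),f(o[2:])]))
E
```

```text
tcp_pos: [0.5881, -0.1515, 0.2507]
force: [1.0, -0.3, 0.1]
grasp_force: 0.0
tcp_pos: [0.712, -0.2235, 0.2473]
force: [-0.8, -0.6, -0.3]
grasp_force: 0.0
```

View pics/end.png

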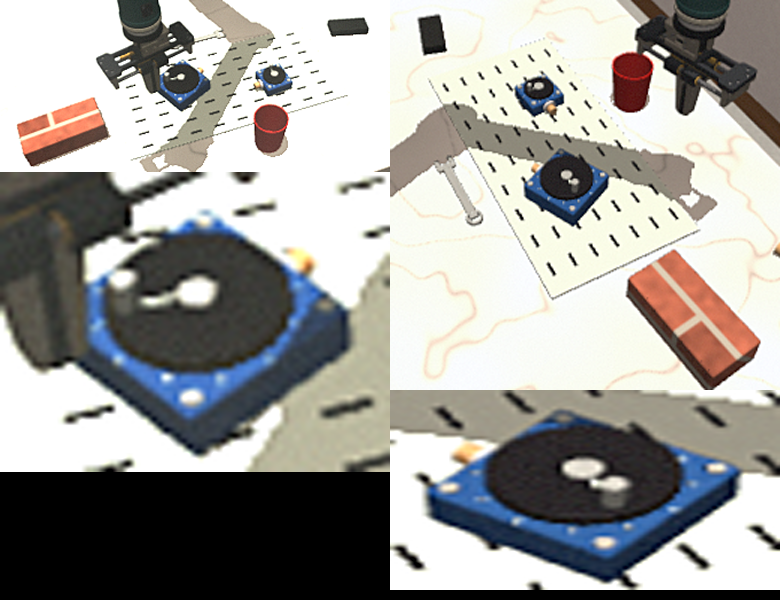

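The picture shows the hand clear and the loose objects in place. The peg top is at scene pixel ≈ (205.5,194.5). I'll check its angle.

```bash
python3 - <<'E'
from h import *
from station import robot
c=dict(np.load("scene0.npz"));d=plane(c,205.5,194.5,.084)-plane(c,217.8,196.9,.06)
a=np.degrees(np.arctan2(d[1],d[0]));print(d,a)
if -104<a<-84: print(robot.hand_in())
E
```

```text
[-0.0016 -0.0373  0.024 ] -92.45622204762468
the job is handed in; nothing more can be done
None
```

The larger dial was pushed four clicks clockwise (peg measured at about -92°, expected -94°); the hand is clear, the small dial and loose objects look unmoved in the last picture, and the job was handed in at about 16 s of the 62 s allowed.

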